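# Point the air elbow at its mark on a watch repairer's bench

### The arm

A 6-joint arm with a two-finger parallel gripper is mounted at the origin on the work surface. World frame = base frame: x ahead of the robot, y to its left, z up, the work surface at z = 0. Lengths are in m, angles in degrees, forces in N, time in s.
With the tool pointing down it reaches from about 0.25 to 0.85 m from the base axis. Payload 12.5 kg.
Tool frame: the origin (TCP) lies at the very end of the fingers, on their centre line; the grasp point (between the pads) lies 19 mm behind it; x points along the fingers, z is the direction in which the jaws open and shut, and the axes are right-handed (so a half turn about x gives the same grasp; the last joint's range is limited). The gripper opens to 93 mm and grips with 3 to 60 N. Pads are 15 mm wide; open, the fingers measure 128 mm over their backs; the gripper's body (75 mm by 188 mm) begins 65 mm behind the grasp point.
Start: joints at [69.179, 20.094, 94.641, -0, 65.266, -4.847], TCP at [0.151, 0.529, 0.187] pointing down, gripper open.
Joint ranges: [-157.81, 157.81], [-45, 120.19], [0.68, 151.7], [-89.99, 269.99], [4.06, 180], [-164.3, 164.3]. Speed limits (degrees/s): [127.2, 127.2, 159.86, 180, 180, 180].

### API

Orientations are given as a 3x3 rotation matrix whose columns are the frame's x, y, z axes.
In Python, from cell import manip gives the robot as it stands.
- The arm moves only by the tool play_rows, never from a script. Its argument "rows" is a list of rows, each an object of numbers: "x", "y", "z": the shift along the tool's x, y, z in mm; "rx", "ry", "rz": the turn, a rotation vector about the tool's x, y, z in rad; "gripper": the opening, from 0 (shut) to 1 (fully open). A call has 1 to 8 rows; each row is the pose to reach, as a shift and turn from the pose commanded when the call began, along the tool's axes at that moment; what a row does not reach only later rows make up. A row lasts 1/8 s, in which the tool goes at most 62.5 mm and 10.7 degrees, less where a joint would pass 70% of its speed; a pose out of reach is approached as far as the arm can. A call with a gripper value outside its range is refused whole. The fingers move at their own pace and stop on an object; "squeeze" is the grip in N (left out, the last holds). Time passes only in rows, so rows that repeat a pose let the fingers close. It gives the time, the measured TCP pose, the force and the opening at its end, in the units of the state.
- manip.sense(): the state, without advancing time (a new reading comes with each control period).
- manip.camera(name): name is "scene" or "top"; returns a dict with "pixels" (384x512x3 uint8, red, green, blue), "depth" (384x512 float32, m along the optical axis (not along the pixel's ray), 0 where there is no reading), "fx", "fy", "cx", "cy" (pixels), "R" (3x3) and "t" (3): a world point X has camera coordinates R X + t. Camera axes: x right, y down, z forward; pixel columns grow to the right and rows downward; lengths in m; the calibration is good to about 2 mm. A picture is of the moment at which its call begins.
- manip.sign_off(): hands the job in, once; it reports no verdict.
The state is a dict: "clock": time; "joints": joint angles; "dq": joint speeds; "tau": joint torques, N m; "tool_pos": TCP position; "eef_rot": TCP orientation; "wrist_force": force on the tool from outside, world axes, zero at the start; "torque": the same for the moment, N m; "opening": finger opening in m.
Only numpy, scipy, OpenCV 4.12 (cv2) and the standard library are available. Lean on these libraries where they do the work, as an engineer would, in place of code of your own. Each camera call takes 0.05 s, during which the arm holds its last target. There are 200 camera calls.

### The job

Screw the air elbow with the blue collar further down its threaded stub, clockwise seen from above, and stop when its outlet points at the red mark on its own base; then let go of it. Its thread is sealed, so do not run well past the mark. The elbow with the white collar is already set: do not turn it.

Things in the scene. Friction and masses are not known exactly. Their poses are not given: they have to be found in the camera images.
- elbow (a joint): Turn of the blue-collared elbow about the vertical middle axis of its base, in rad, growing clockwise seen from above (screwing on): 0 when the outlet points exactly at the red mark, -1.35 to -0.6 at the start. It turns stiffly (about 0.1 N m), has no stop near the mark, stays where it is left and sinks under 0.5 mm in this job.
- elbow_block (a point): Centre of the blue-collared elbow's upright square brass block, on the turning axis: 24 x 24 mm, from 57 to 93 mm above the table. x points level along the outlet, a barrel at 77 mm height ending 50 mm out in a blue collar 25 mm across; z up. The faces across y are free to grip. Below: a round 24 mm neck to 45 mm height, a thinner stub, a 34 mm nut, and a grey base 136 mm across, 14 mm high.
- mark (a point): Middle of the red mark on the blue-collared elbow's base, which is bolted down: a radial red bar 26 x 11 mm flat on the base, its middle 53 mm from the turning axis and 15 mm above the table. x points level from the axis outward through the mark, z up.
- elbow_white (a joint): Turn of the other elbow, the same in shape and base but with an white collar; it stands at least 0.2 m away and already points at its own red mark (0 rad).
Not all that is in view belongs to the job. Leave any green, orange or pink look-alike of the part that bears elbow_white alone.

How it is judged (in metres and radians):
At the end, for the whole second after the job is handed in: The blue-collared elbow is at rest with its outlet within 0.2 rad (11 degrees) of the red mark on its base, and the white-collared one still points within 0.15 rad of its own (value of joint elbow between -0.2 and 0.2 rad and velocity of joint elbow between -0.05 and 0.05 rad/s and value of joint elbow_white between -0.15 and 0.15 rad); the robot touches nothing.
It fails at once if the blue-collared elbow runs more than 0.45 rad (26 degrees) past the mark (value of joint elbow above 0.45 rad).
It fails at once if the blue-collared elbow is unscrewed, to more than 1.6 rad short of the mark (value of joint elbow below -1.6 rad).
It fails at once if the white-collared elbow is turned by more than 0.25 rad (value of joint elbow_white above 0.25 rad or value of joint elbow_white below -0.25 rad).
It also fails if it takes over 30 s, if anything falls off the work surface, if the arm or the gripper's body presses on something with over 40 N, if the wrist force passes 120 N, or if a joint passes its speed limit or range.

## Working session

There is one attempt and no reset: what is moved stays moved. The work goes in short steps, Python scripts to look and compute and a tool call to move; the robot and the scene stay as the last step left them, time stands still between calls to the robot, and variables do not carry over. Pictures are saved under pics/ and viewed, on a budget of 10 in all, crops included, one or two more only if the job needs it, and the job is handed in when it is done.

Besides the shell and the picture viewer there is one more tool, called after ">>>" as name(argument=value, ...) on one line, values as JSON. play_rows: Moves the arm, as the interface text tells. Its arguments: {"type":"object","properties":{"rows":{"type":"array"},"squeeze":{"type":"number"}},"required":["rows"]}

```bash
mkdir -p pics
python3 - <<'E'
from cell import manip
import cv2, numpy as np
for n in ("top","scene"):
    c=manip.camera(n); cv2.imwrite(f"pics/{n}0.png",c["pixels"][:,:,::-1]); np.savez(f"{n}0.npz",**{k:np.array(v) for k,v in c.items()})
    print(n,c["fx"],c["cx"],c["cy"],np.round(c["R"],3).tolist(),np.round(c["t"],3))
a=cv2.imread("pics/top0.png"); print(manip.sense())
E
```

```text
top 390.3112462271005 256.72899082753906 185.97624630380554 [[0.029, -1.0, 0.008], [-0.99, -0.03, -0.137], [0.137, -0.004, -0.991]] [0.066 0.482 0.831]
scene 496.4257233115164 264.04206951740844 187.09361945437678 [[0.757, 0.653, 0.01], [0.368, -0.413, -0.833], [-0.54, 0.634, -0.553]] [-0.41  -0.079  1.5  ]
{'clock': 0.1, 'joints': array([ 6.91804633e+01,  2.01212847e+01,  9.46728921e+01, -8.05212542e-04,
        6.52669714e+01, -4.84568600e+00]), 'dq': array([-0.03797172, -0.03351618, -0.06280869,  0.01250387, -0.06251185,
        0.00529513]), 'tau': array([-5.11707058e-04, -4.98029995e+01, -2.85703164e+01,  7.00381142e-02,
        2.38385936e-02, -5.87001296e-05]), 'tool_pos': array([0.15119987, 0.52844591, 0.18655756]), 'eef_rot': array([[-3.67392579e-04, -9.61389000e-01,  2.75192760e-01],
       [-1.00208833e-03,  2.75192995e-01,  9.61388481e-01],
       [-9.99999430e-01,  7.74395408e-05, -1.06450056e-03]]), 'wrist_force': array([-0.44985955,  0.85589067, -1.09164528]), 'torque': array([-0.012457  ,  0.03519204,  0.00698886]), 'opening': 0.092672195768044}
```

View pics/top0.png

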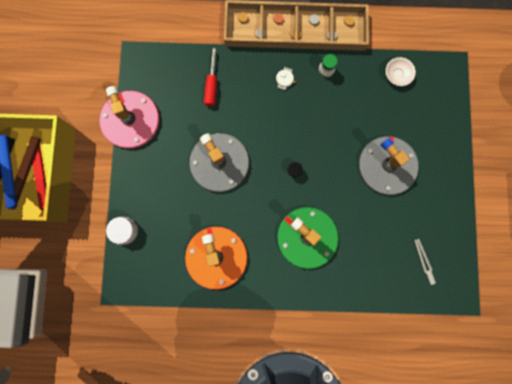

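View pics/scene0.png

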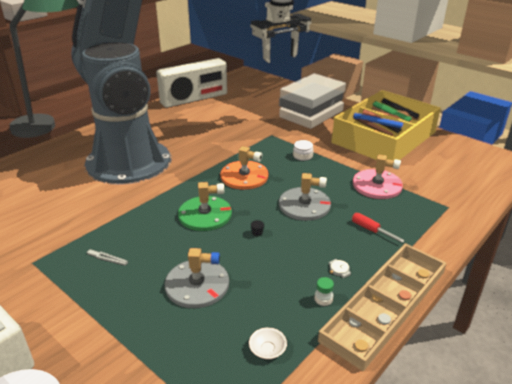

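The top view shows six elbow-like parts. Two have grey bases: (390,163) with a blue collar and (219,160) with a white collar. The others are pink (129,118), orange (216,257) and green (308,237) look-alikes. The grey base with the blue collar at top (390,163), scene (197,282), fits the description. I'll confirm it in one crop and measure.

```bash
cat > h.py <<'E'
import numpy as np, cv2
def ray(c,u,v,z):
    R,t=c["R"],c["t"]; d=R.T@np.array([(u-c["cx"])/c["fx"],(v-c["cy"])/c["fy"],1]); o=-R.T@t
    return (o+d*(z-o[2])/d[2])
def cloud(c):
    v,u=np.indices(c["depth"].shape); z=c["depth"]
    P=np.stack([(u-c["cx"])/c["fx"]*z,(v-c["cy"])/c["fy"]*z,z],-1)
    return (P-c["t"])@c["R"]
def measure(c,pr=True):
    """base centre, mark, blue collar, block top from one view"""
    P=cloud(c); hsv=cv2.cvtColor(c["pixels"],cv2.COLOR_RGB2HSV); H,S,V=[hsv[...,i].astype(int) for i in range(3)]
    A=np.array([0.405,-0.265]) if not hasattr(measure,'A') else measure.A
    near=(np.hypot(P[...,0]-A[0],P[...,1]-A[1])<0.09)&(c["depth"]>0)
    out={}
    for n,m in dict(red=near&((H<6)|(H>172))&(S>150)&(V>100)&(P[...,2]<.03),blue=near&(H>100)&(H<130)&(S>120)&(V>60)&(P[...,2]>.045),
                    top=near&(H>10)&(H<28)&(S>90)&(P[...,2]>.085),base=near&(S<60)&(P[...,2]>.008)&(P[...,2]<.02)).items():
        vu=np.argwhere(m); 
        if len(vu)<3: out[n]=None; continue
        out[n]=(len(vu),vu[:,::-1].mean(0).round(1),P[m].mean(0).round(4))
        if n=="base":
            e=cv2.fitEllipse(cv2.convexHull(vu[:,::-1].astype(np.int32))); out["baseell"]=(np.round(e[0],1),ray(c,*e[0],.014).round(4))
    return out
E
python3 - <<'E'
from h import *
for n,b in (("top",(340,115,100,100)),("scene",(147,232,100,80))):
    c=dict(np.load(n+"0.npz")); u,v=(390,163) if n=="top" else (197,282)
    measure.A=ray(c,u,v,.014)[:2]; print(n,measure.A)
    for k,x in measure(c).items(): print(k,x)
    x,y,w,h=b; im=cv2.resize(c["pixels"][y:y+h,x:x+w,::-1],(400,400*h//w),interpolation=cv2.INTER_CUBIC)
    globals()[n]=im
cv2.imwrite("pics/crop0.png",np.hstack([top,cv2.copyMakeBorder(scene,0,80,0,0,0)]))
E
```

```text
top [ 0.54422096 -0.2231824 ]
red (8, array([391.6, 137.6]), array([ 0.604 , -0.228 ,  0.0141]))
blue (69, array([386.4, 143.4]), array([ 0.5711, -0.191 ,  0.0859]))
top (168, array([399.4, 155.9]), array([ 0.5439, -0.2163,  0.0905]))
base (2137, array([386.9, 167.1]), array([ 0.5347, -0.2161,  0.0131]))
baseell (array([388.1, 164.8]), array([ 0.54  , -0.2187,  0.014 ]))
scene [ 0.54559258 -0.2235988 ]
red (34, array([212.4, 292.9]), array([ 0.5927, -0.224 ,  0.0139]))
blue (74, array([215.2, 257.3]), array([ 0.578 , -0.197 ,  0.0849]))
top (143, array([196.3, 253.8]), array([ 0.5462, -0.2192,  0.0905]))
base (1899, array([196. , 284.3]), array([ 0.548 , -0.2285,  0.0133]))
baseell (array([196.8, 283.1]), array([ 0.5477, -0.2262,  0.014 ]))
```

View pics/crop0.png

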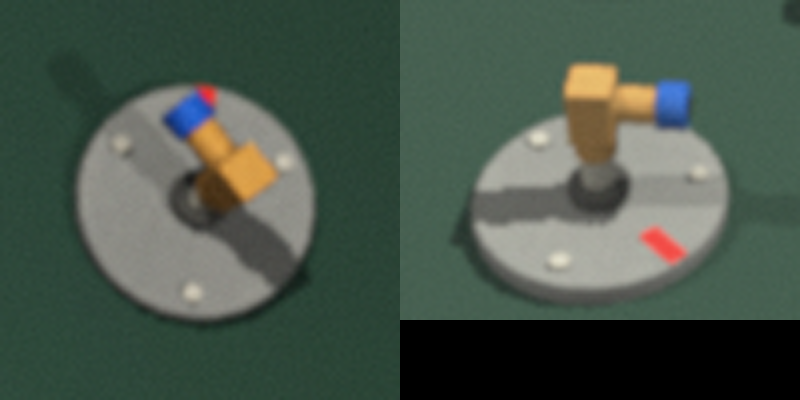

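The crop confirms it: grey base, blue collar, red mark. The collar points about 40° and the mark about -5°, so the turn is clockwise as expected. Now I'll refine the angles.

```bash
cat >> h.py <<'E'
def refine(c,uv,A):
    measure.A=np.array(A); P=cloud(c); hsv=cv2.cvtColor(c["pixels"],cv2.COLOR_RGB2HSV); H,S,V=[hsv[...,i].astype(int) for i in range(3)]
    r=np.hypot(P[...,0]-A[0],P[...,1]-A[1]); near=(r<.085)&(c["depth"]>0); Z=P[...,2]
    rot=lambda m,z:np.array([ray(c,u,v,z)[:2] for v,u in np.argwhere(m)])
    red=near&((H<8)|(H>170))&(S>130)&(V>100)&(Z<.03)
    if red.sum()>5:
        q=rot(red,.015); w=np.linalg.svd(q-q.mean(0))[2][0]; print("mark",red.sum(),q.mean(0).round(4),"long axis",np.degrees(np.arctan2(w[1],w[0])).round(1)%180)
    t=near&(H>8)&(H<30)&(S>80)&(Z>.089)
    if t.sum()>5:
        q=P[t][:,:2]; R=cv2.minAreaRect((q*1000).astype(np.float32)); print("blocktop",t.sum(),q.mean(0).round(4),R)
    b=near&(H>98)&(H<130)&(S>110)&(V>50)&(Z>.05)
    if b.sum()>5: print("blue",b.sum(),P[b].mean(0).round(4))
    b=(r<.09)&(c["depth"]>0)&(Z>.0105)&(Z<.018)
    q=P[b][:,:2]; (x,y),rad=cv2.minEnclosingCircle((q*1000).astype(np.float32)); print("base circle",x,y,rad)
E
python3 - <<'E'
from h import *
for n in ("top","scene"):
    print(n); refine(dict(np.load(n+"0.npz")),None,(.544,-.219))
E
```

```text
top
mark 12 [ 0.604  -0.2278] long axis 30.5
blocktop 123 [ 0.5411 -0.2198] ((541.3865966796875, -219.92092895507812), (23.7016544342041, 24.61743927001953), 39.8707160949707)
blue 73 [ 0.5714 -0.191   0.0858]
base circle 541.7205810546875 -220.00433349609375 67.92037200927734
scene
mark 41 [ 0.5933 -0.2244] long axis 173.5
blocktop 100 [ 0.5428 -0.2207] ((542.0084838867188, -219.884765625), (24.134044647216797, 25.701175689697266), 32.86344909667969)
blue 78 [ 0.5782 -0.1971  0.0846]
base circle 541.24169921875 -222.15830993652344 69.33765411376953
```

>>> play_rows(rows=[{"y":-45,"z":-48,"rx":0.17},{"y":-88,"z":-92,"rx":0.34},{"y":-131,"z":-138,"rx":0.51},{"y":-174,"z":-183,"rx":0.68},{"y":-217,"z":-228,"rx":0.85},{"y":-260,"z":-274,"rx":1.02},{"y":-303,"z":-319,"rx":1.19},{"y":-346,"z":-364,"rx":1.36}])

```text
invalid input
```

>>> play_rows(rows=[{"x":0,"y":-43,"z":-45,"rx":0.17,"ry":0,"rz":0,"gripper":1},{"x":0,"y":-86,"z":-90,"rx":0.34,"ry":0,"rz":0,"gripper":1},{"x":0,"y":-129,"z":-135,"rx":0.51,"ry":0,"rz":0,"gripper":1},{"x":0,"y":-172,"z":-180,"rx":0.68,"ry":0,"rz":0,"gripper":1},{"x":0,"y":-215,"z":-225,"rx":0.85,"ry":0,"rz":0,"gripper":1},{"x":0,"y":-258,"z":-270,"rx":1.02,"ry":0,"rz":0,"gripper":1},{"x":0,"y":-301,"z":-315,"rx":1.19,"ry":0,"rz":0,"gripper":1},{"x":0,"y":-344,"z":-360,"rx":1.36,"ry":0,"rz":0,"gripper":1}], squeeze=30)

```text
clock: 1.1
tool_pos: [0.3835, 0.086, 0.1871]
eef_rot: [[0.0, 0.074, 0.997], [0.0, 0.997, -0.074], [-1.0, 0.0, 0.0]]
wrist_force: [1.0, 0.6, 0.5]
opening: 0.0926
```

>>> play_rows(rows=[{"x":0,"y":-43,"z":27,"rx":0.12,"ry":0,"rz":0,"gripper":1},{"x":0,"y":-86,"z":54,"rx":0.24,"ry":0,"rz":0,"gripper":1},{"x":0,"y":-129,"z":81,"rx":0.36,"ry":0,"rz":0,"gripper":1},{"x":0,"y":-172,"z":108,"rx":0.48,"ry":0,"rz":0,"gripper":1},{"x":0,"y":-215,"z":135,"rx":0.6,"ry":0,"rz":0,"gripper":1},{"x":0,"y":-258,"z":160,"rx":0.72,"ry":0,"rz":0,"gripper":1},{"x":0,"y":-293,"z":181,"rx":0.81,"ry":0,"rz":0,"gripper":1},{"x":0,"y":-293,"z":181,"rx":0.81,"ry":0,"rz":0,"gripper":1}])

```text
clock: 2.1
tool_pos: [0.5439, -0.2185, 0.1862]
eef_rot: [[-0.001, 0.771, 0.636], [0.0, 0.636, -0.771], [-1.0, -0.0, -0.001]]
wrist_force: [-1.3, -0.3, -0.4]
opening: 0.0928
```

Run:
```python
from cell import manip
import numpy as np
s=manip.sense(); R=s["eef_rot"]; print(s["tool_pos"],np.degrees(np.arctan2(R[1,2],R[0,2])), s["joints"].round(1))
d=np.array([.542,-.220,.061])-s["tool_pos"]; print("tool shift mm",(R.T@d*1000).round(1))
```

```text
[ 0.5439325  -0.21852104  0.18617544] -50.475301852438925 [-26.4  23.9  89.1  -0.   67.   24. ]
tool shift mm [125.2  -2.4  -0. ]
```

>>> play_rows(rows=[{"x":30,"y":-2.5,"z":0,"rx":0,"ry":0,"rz":0,"gripper":1},{"x":65,"y":-2.5,"z":0,"rx":0,"ry":0,"rz":0,"gripper":1},{"x":95,"y":-2.5,"z":0,"rx":0,"ry":0,"rz":0,"gripper":1},{"x":115,"y":-2.5,"z":0,"rx":0,"ry":0,"rz":0,"gripper":1},{"x":125,"y":-2.5,"z":0,"rx":0,"ry":0,"rz":0,"gripper":1},{"x":125,"y":-2.5,"z":0,"rx":0,"ry":0,"rz":0,"gripper":1}])

```text
clock: 2.85
tool_pos: [0.5414, -0.2177, 0.0619]
eef_rot: [[-0.001, 0.769, 0.639], [0.0, 0.639, -0.769], [-1.0, -0.0, -0.001]]
wrist_force: [0.0, 0.6, 0.1]
opening: 0.0931
```

Run:
```python
from cell import manip
import cv2,numpy as np
s=manip.sense(); print(s["tool_pos"],s["wrist_force"],s["torque"])
a=manip.camera("scene")["pixels"][182:332,97:297,::-1]; b=manip.camera("top")["pixels"][88:238,300:500,::-1]
cv2.imwrite("pics/g1.png",np.hstack([cv2.resize(x,(400,300),interpolation=2) for x in (a,b)]))
```

```text
[ 0.54144512 -0.21768961  0.06189527] [0.00883699 0.58382791 0.10380072] [-0.08510456  0.10825618  0.02068874]
```

View pics/g1.png

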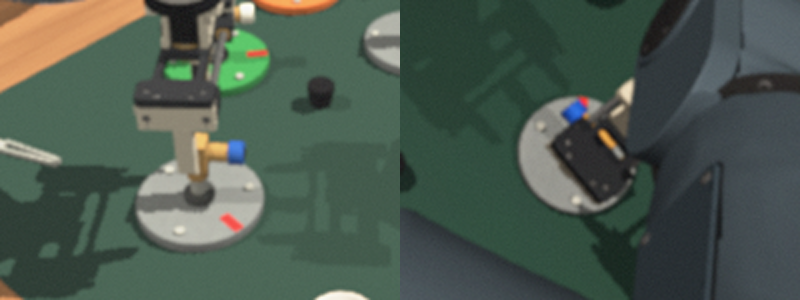

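The fingers straddle the block, with the blue collar clear at (237,152) in the left crop. I'll shift 2 mm and close.

>>> play_rows(rows=[{"x":0,"y":-1,"z":2,"rx":0,"ry":0,"rz":0,"gripper":0.5},{"x":0,"y":-1,"z":2,"rx":0,"ry":0,"rz":0,"gripper":0.3},{"x":0,"y":-1,"z":2,"rx":0,"ry":0,"rz":0,"gripper":0.15},{"x":0,"y":-1,"z":2,"rx":0,"ry":0,"rz":0,"gripper":0.15},{"x":0,"y":-1,"z":2,"rx":0,"ry":0,"rz":0,"gripper":0.15},{"x":0,"y":-1,"z":2,"rx":0,"ry":0,"rz":0,"gripper":0.15}], squeeze=40)

```text
clock: 3.7
tool_pos: [0.5422, -0.2204, 0.062]
eef_rot: [[0.0, 0.769, 0.639], [-0.0, 0.639, -0.769], [-1.0, -0.0, 0.0]]
wrist_force: [-0.5, 0.0, -0.5]
opening: 0.0372
```

>>> play_rows(rows=[{"x":0,"y":0,"z":0,"rx":0,"ry":0,"rz":0,"gripper":0.1},{"x":0,"y":0,"z":0,"rx":0,"ry":0,"rz":0,"gripper":0.1},{"x":0,"y":0,"z":0,"rx":0,"ry":0,"rz":0,"gripper":0.1},{"x":0,"y":0,"z":0,"rx":0,"ry":0,"rz":0,"gripper":0.1}])

```text
clock: 4.2
tool_pos: [0.5422, -0.2204, 0.062]
eef_rot: [[-0.0, 0.769, 0.639], [0.0, 0.639, -0.769], [-1.0, -0.0, -0.0]]
wrist_force: [0.3, -0.3, -0.4]
opening: 0.009
```

Opening is 9 mm, less than the 24 mm block, so nothing is held. I'll look before moving.

Run:
```python
from cell import manip
from h import *
s=manip.sense(); print(s["tool_pos"],s["wrist_force"],s["torque"],s["opening"])
c=manip.camera("scene"); d=manip.camera("top"); P=cloud(c)
for c_ in (c,d): refine(c_,None,(.542,-.22))
a=c["pixels"][212:302,137:257,::-1]; b=d["pixels"][118:208,330:450,::-1]
cv2.imwrite("pics/g2.png",np.hstack([cv2.resize(x,(400,300),interpolation=2) for x in (a,b)]))
```

```text
[ 0.54221711 -0.220398    0.0620244 ] [ 0.30030325 -0.28963889 -0.36426306] [-0.05759416  0.13700017  0.02313054] 0.009043121537209828
mark 40 [ 0.5934 -0.2248] long axis 172.9
blocktop 256 [ 0.565  -0.2152] ((543.8893432617188, -208.5865936279297), (104.88772583007812, 105.57363891601562), 64.18682861328125)
blue 76 [ 0.5782 -0.1972  0.0848]
base circle 541.7817993164062 -221.36265563964844 68.55536651611328
mark 13 [ 0.604  -0.2278] long axis 30.5
blocktop 100 [ 0.5497 -0.1993] ((547.3487548828125, -199.19940185546875), (77.10343170166016, 86.93839263916016), 66.01960754394531)
blue 71 [ 0.5712 -0.1913  0.0857]
base circle 541.355712890625 -219.84042358398438 67.67951202392578
```

View pics/g2.png

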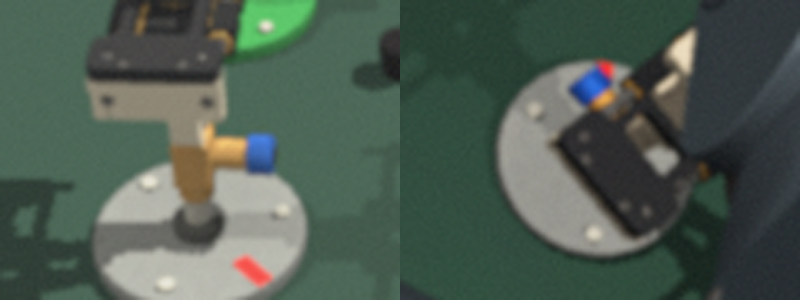

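Run:
```python
from cell import manip
from h import *
c=manip.camera("scene"); P=cloud(c); s=manip.sense(); R=s["eef_rot"]; p0=s["tool_pos"]
pr=lambda X:(lambda q:(round(q[0]/q[2]*c["fx"]+c["cx"],1),round(q[1]/q[2]*c["fx"]+c["cy"],1)))(c["R"]@X+c["t"])
print("tcp",pr(p0)); [print(w,pr(p0+R[:,2]*w)) for w in (.0045,.012,.03,.0465)]
print("block top/bottom axis",pr(np.array([.542,-.22,.093])),pr(np.array([.542,-.22,.057])))
f=R[:,2]; A=np.array([.542,-.22,0])
for u in (193,196):
  for v in range(238,274,2):
    X=P[v,u]; print(u,v,c["pixels"][v,u],"h %.0f  along z %.0f  y %.0f"%(X[2]*1000,(X-A)@f*1000,(X-A)@R[:,1]*1000))
b=c["pixels"][217:277,157:237,::-1]
cv2.imwrite("pics/g3.png",cv2.resize(b,(800,600),interpolation=2))
```

```text
tcp (np.float64(195.5), np.float64(263.6))
0.0045 (np.float64(195.3), np.float64(265.1))
0.012 (np.float64(194.8), np.float64(267.6))
0.03 (np.float64(193.6), np.float64(273.7))
0.0465 (np.float64(192.4), np.float64(279.4))
block top/bottom axis (np.float64(194.6), np.float64(252.2)) (np.float64(195.8), np.float64(265.3))
193 238 [139 133 116] h 209  along z 95  y 18
193 240 [141 136 118] h 202  along z 92  y 17
193 242 [141 134 117] h 192  along z 86  y 15
193 244 [140 134 116] h 188  along z 87  y 15
193 246 [140 133 116] h 183  along z 86  y 15
193 248 [140 133 115] h 180  along z 88  y 15
193 250 [142 136 117] h 117  along z 21  y 1
193 252 [142 135 117] h 111  along z 20  y 1
193 254 [138 129 112] h 106  along z 21  y 1
193 256 [129 104  69] h 93  along z 11  y -2
193 258 [127  99  62] h 86  along z 10  y -2
193 260 [127 100  62] h 79  along z 8  y -3
193 262 [127 100  63] h 75  along z 10  y -3
193 264 [127  99  62] h 70  along z 11  y -3
193 266 [127  98  61] h 65  along z 11  y -4
193 268 [125  97  59] h 59  along z 10  y -4
193 270 [125  97  59] h 53  along z 10  y -5
193 272 [123 106  81] h 47  along z 10  y -5
196 238 [139 132 116] h 207  along z 92  y 23
196 240 [140 134 116] h 201  along z 91  y 22
196 242 [131 125 109] h 191  along z 85  y 21
196 244 [140 132 116] h 188  along z 87  y 21
196 246 [142 135 117] h 184  along z 87  y 21
196 248 [157 149 130] h 179  along z 87  y 20
196 250 [170 160 139] h 115  along z 19  y 7
196 252 [173 162 139] h 111  along z 20  y 7
196 254 [156 146 127] h 106  along z 20  y 6
196 256 [131 107  73] h 92  along z 10  y 4
196 258 [123  98  60] h 89  along z 13  y 4
196 260 [124  98  61] h 81  along z 10  y 3
196 262 [127 100  63] h 73  along z 8  y 3
196 264 [126 100  63] h 71  along z 11  y 3
196 266 [127  99  62] h 64  along z 10  y 2
196 268 [123  96  61] h 60  along z 11  y 2
196 270 [119  93  57] h 51  along z 8  y 1
196 272 [115  96  70] h 49  along z 11  y 1
```

View pics/g3.png

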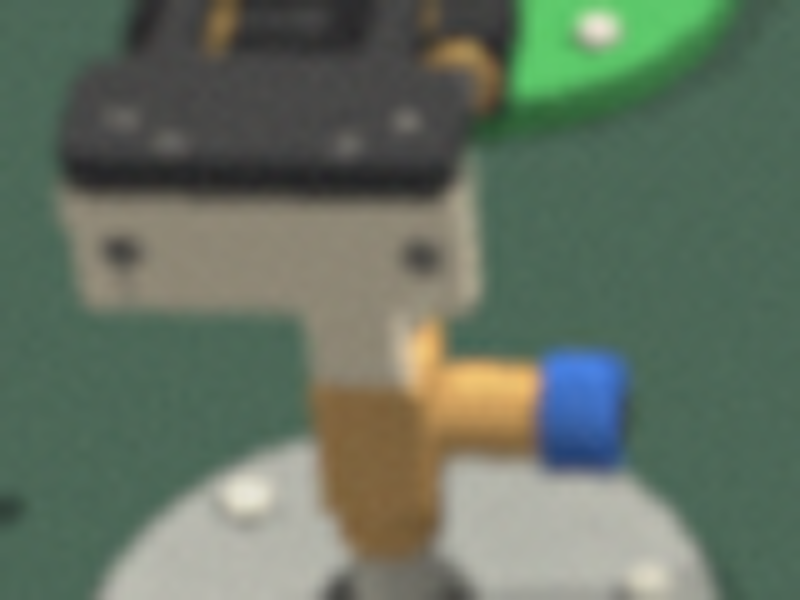

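The fingertips end at about 103 mm (row 255, depth-measured), though the reported TCP is 62 mm. So the fingers closed in air just above the block, and the elbow did not move. The real tips sit about 40 mm higher than reported. I'll open, measure the tip height again when open, then go lower.

>>> play_rows(rows=[{"x":0,"y":0,"z":0,"rx":0,"ry":0,"rz":0,"gripper":1},{"x":0,"y":0,"z":0,"rx":0,"ry":0,"rz":0,"gripper":1},{"x":0,"y":0,"z":0,"rx":0,"ry":0,"rz":0,"gripper":1},{"x":0,"y":0,"z":0,"rx":0,"ry":0,"rz":0,"gripper":1},{"x":0,"y":0,"z":0,"rx":0,"ry":0,"rz":0,"gripper":1},{"x":0,"y":0,"z":0,"rx":0,"ry":0,"rz":0,"gripper":1},{"x":0,"y":0,"z":0,"rx":0,"ry":0,"rz":0,"gripper":1},{"x":0,"y":0,"z":0,"rx":0,"ry":0,"rz":0,"gripper":1}])

```text
clock: 5.35
tool_pos: [0.5422, -0.2204, 0.0621]
eef_rot: [[0.0, 0.77, 0.639], [-0.0, 0.639, -0.77], [-1.0, 0.0, 0.0]]
wrist_force: [0.1, -0.2, 0.3]
opening: 0.0849
```

```bash
cat > tip.py <<'E'
from cell import manip
from h import *
c=manip.camera("scene"); P=cloud(c); s=manip.sense(); R=s["eef_rot"]
X=(P-np.array([*s["tool_pos"][:2],0]))
a=X@R[:,2]; y=X@R[:,1]; m=(c["depth"]>0)&(a>.03)&(a<.085)&(abs(y)<.03)&(P[...,2]>.03)&(P[...,2]<.17)
v,u=np.nonzero(m); h=P[m][:,2]; o=np.argsort(h)
print("reported z",s["tool_pos"],"open",s["opening"],"F",s["wrist_force"].round(1))
if len(h): print("near-finger n",len(h),"lowest h",h[o[:12]].round(3),"along",a[m][o[:6]].round(3),"y range low",y[m][h<h.min()+.02].min().round(3),y[m][h<h.min()+.02].max().round(3))
E
python3 tip.py
```

```text
reported z [ 0.54221896 -0.22039367  0.06202122] open 0.08875123581785839 F [ 0.9  0.3 -0.3]
near-finger n 216 lowest h [0.099 0.101 0.102 0.102 0.102 0.103 0.103 0.103 0.103 0.103 0.104 0.104] along [0.053 0.055 0.056 0.056 0.054 0.057] y range low -0.009 0.009
```

>>> play_rows(rows=[{"x":10,"y":0,"z":0,"rx":0,"ry":0,"rz":0,"gripper":1},{"x":20,"y":0,"z":0,"rx":0,"ry":0,"rz":0,"gripper":1},{"x":30,"y":0,"z":0,"rx":0,"ry":0,"rz":0,"gripper":1},{"x":40,"y":0,"z":0,"rx":0,"ry":0,"rz":0,"gripper":1},{"x":40,"y":0,"z":0,"rx":0,"ry":0,"rz":0,"gripper":1},{"x":40,"y":0,"z":0,"rx":0,"ry":0,"rz":0,"gripper":1}])

```text
clock: 6.15
tool_pos: [0.5424, -0.2205, 0.0222]
eef_rot: [[0.0, 0.769, 0.639], [-0.0, 0.639, -0.769], [-1.0, 0.0, 0.0]]
wrist_force: [0.0, -0.6, 0.6]
opening: 0.093
```

```bash
python3 tip.py
```

```text
reported z [ 0.5424669  -0.22050755  0.02236504] open 0.09312891310121356 F [ 0.1 -0.3  0.4]
near-finger n 280 lowest h [0.061 0.062 0.062 0.064 0.064 0.064 0.064 0.064 0.064 0.065 0.065 0.065] along [0.055 0.058 0.06  0.055 0.061 0.061] y range low -0.01 0.009
```

Tips are now really at about 62 mm. Closing on the block.

>>> play_rows(rows=[{"x":0,"y":0,"z":0,"rx":0,"ry":0,"rz":0,"gripper":0.15},{"x":0,"y":0,"z":0,"rx":0,"ry":0,"rz":0,"gripper":0.15},{"x":0,"y":0,"z":0,"rx":0,"ry":0,"rz":0,"gripper":0.15},{"x":0,"y":0,"z":0,"rx":0,"ry":0,"rz":0,"gripper":0.15},{"x":0,"y":0,"z":0,"rx":0,"ry":0,"rz":0,"gripper":0.15},{"x":0,"y":0,"z":0,"rx":0,"ry":0,"rz":0,"gripper":0.15},{"x":0,"y":0,"z":0,"rx":0,"ry":0,"rz":0,"gripper":0.15},{"x":0,"y":0,"z":0,"rx":0,"ry":0,"rz":0,"gripper":0.15}], squeeze=40)

```text
clock: 7.2
tool_pos: [0.5411, -0.2192, 0.0219]
eef_rot: [[-0.003, 0.77, 0.638], [0.002, 0.639, -0.77], [-1.0, -0.001, -0.004]]
wrist_force: [-3.9, 6.5, 5.0]
opening: 0.0239
```

Gripped at 23.9 mm. A small side load of 7 N shows the grip centre is about 1.5 mm off, so I'll relieve that while turning. First most of the way (0.7 of about 0.785 rad).

>>> play_rows(rows=[{"x":0,"y":0,"z":-1.5,"rx":0,"ry":0,"rz":0,"gripper":0.15},{"x":0,"y":0,"z":-1.5,"rx":0.1,"ry":0,"rz":0,"gripper":0.15},{"x":0,"y":0,"z":-1.5,"rx":0.22,"ry":0,"rz":0,"gripper":0.15},{"x":0,"y":0,"z":-1.5,"rx":0.34,"ry":0,"rz":0,"gripper":0.15},{"x":0,"y":0,"z":-1.5,"rx":0.46,"ry":0,"rz":0,"gripper":0.15},{"x":0,"y":0,"z":-1.5,"rx":0.58,"ry":0,"rz":0,"gripper":0.15},{"x":0,"y":0,"z":-1.5,"rx":0.7,"ry":0,"rz":0,"gripper":0.15},{"x":0,"y":0,"z":-1.5,"rx":0.7,"ry":0,"rz":0,"gripper":0.15}])

```text
clock: 8.2
tool_pos: [0.541, -0.2192, 0.0219]
eef_rot: [[-0.001, 1.0, -0.006], [0.0, -0.006, -1.0], [-1.0, -0.001, -0.0]]
wrist_force: [-1.7, 0.4, 0.5]
opening: 0.024
```

Run:
```python
from cell import manip
from h import *
s=manip.sense(); R=s["eef_rot"]; print(s["tool_pos"],s["wrist_force"].round(1),s["torque"].round(2),s["opening"],"outlet by tool",np.degrees(np.arctan2(R[1,2],R[0,2]))+90)
for n in ("scene","top"):
    c=manip.camera(n); refine(c,None,(.5415,-.2195))
    b=c["pixels"][212:302,137:257,::-1] if n=="scene" else c["pixels"][118:208,330:450,::-1]; globals()[n]=cv2.resize(b,(400,300),interpolation=2)
cv2.imwrite("pics/g4.png",np.hstack([scene,top]))
```

```text
[ 0.54102411 -0.21917391  0.02188337] [-1.7  0.4  0.5] [ 0.09  0.47 -0.13] 0.02398220910104907 outlet by tool -0.36959361100555554
mark 41 [ 0.5936 -0.2246] long axis 172.7
blocktop 428 [ 0.5551 -0.2271] ((556.8233642578125, -225.81712341308594), (125.85448455810547, 65.5524673461914), 65.16116333007812)
blue 95 [ 0.5859 -0.2246  0.0838]
base circle 543.2617797851562 -221.54489135742188 69.14216613769531
mark 20 [ 0.5912 -0.2212] long axis 175.7
blocktop 105 [ 0.5488 -0.2158] ((558.3060913085938, -214.74658203125), (61.4068603515625, 114.5857925415039), 27.536027908325195)
base circle 540.0164794921875 -219.338623046875 67.69831085205078
```

View pics/g4.png

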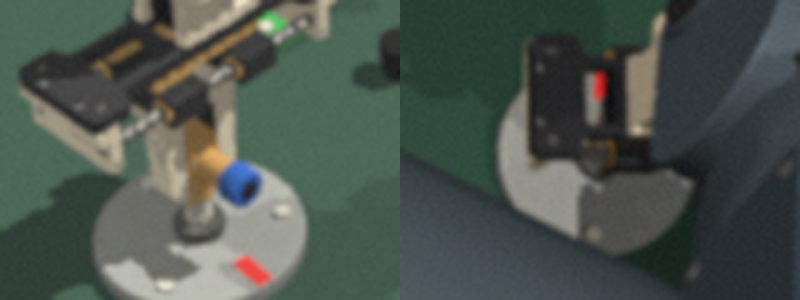

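Left crop: the block is held and the collar at (240,183) has come round almost onto the mark at (252,270). Outlet reads about -0.4° and the mark about -6°, so 0.1 rad more and then release.

>>> play_rows(rows=[{"x":0,"y":0,"z":0,"rx":0.05,"ry":0,"rz":0,"gripper":0.15},{"x":0,"y":0,"z":0,"rx":0.1,"ry":0,"rz":0,"gripper":0.15},{"x":0,"y":0,"z":0,"rx":0.1,"ry":0,"rz":0,"gripper":0.15},{"x":0,"y":0,"z":0,"rx":0.1,"ry":0,"rz":0,"gripper":0.15},{"x":0,"y":0,"z":0,"rx":0.1,"ry":0,"rz":0,"gripper":0.6},{"x":0,"y":0,"z":0,"rx":0.1,"ry":0,"rz":0,"gripper":1},{"x":0,"y":0,"z":0,"rx":0.1,"ry":0,"rz":0,"gripper":1},{"x":0,"y":0,"z":0,"rx":0.1,"ry":0,"rz":0,"gripper":1}])

```text
clock: 9.3
tool_pos: [0.5414, -0.2193, 0.0221]
eef_rot: [[0.0, 0.994, -0.107], [-0.0, -0.107, -0.994], [-1.0, 0.0, 0.0]]
wrist_force: [0.5, -0.1, 0.6]
opening: 0.0589
```

>>> play_rows(rows=[{"x":0,"y":0,"z":0,"rx":0,"ry":0,"rz":0,"gripper":1},{"x":0,"y":0,"z":0,"rx":0,"ry":0,"rz":0,"gripper":1},{"x":0,"y":0,"z":0,"rx":0,"ry":0,"rz":0,"gripper":1},{"x":0,"y":0,"z":0,"rx":0,"ry":0,"rz":0,"gripper":1},{"x":-15,"y":0,"z":0,"rx":0,"ry":0,"rz":0,"gripper":1},{"x":-50,"y":0,"z":0,"rx":0,"ry":0,"rz":0,"gripper":1},{"x":-100,"y":0,"z":0,"rx":0,"ry":0,"rz":0,"gripper":1},{"x":-150,"y":0,"z":0,"rx":0,"ry":0,"rz":0,"gripper":1}])

```text
clock: 10.3
tool_pos: [0.5412, -0.2192, 0.1747]
eef_rot: [[0.001, 0.994, -0.107], [-0.0, -0.107, -0.994], [-1.0, 0.001, 0.0]]
wrist_force: [-0.1, -0.3, 0.5]
opening: 0.0931
```

>>> play_rows(rows=[{"x":0,"y":-40,"z":-40,"rx":0,"ry":0,"rz":0,"gripper":1},{"x":0,"y":-70,"z":-80,"rx":0,"ry":0,"rz":0,"gripper":1},{"x":0,"y":-100,"z":-120,"rx":0,"ry":0,"rz":0,"gripper":1},{"x":0,"y":-120,"z":-165,"rx":0,"ry":0,"rz":0,"gripper":1},{"x":0,"y":-140,"z":-210,"rx":0,"ry":0,"rz":0,"gripper":1},{"x":0,"y":-150,"z":-250,"rx":0,"ry":0,"rz":0,"gripper":1},{"x":0,"y":-150,"z":-270,"rx":0,"ry":0,"rz":0,"gripper":1},{"x":0,"y":-150,"z":-270,"rx":0,"ry":0,"rz":0,"gripper":1}])

```text
clock: 11.3
tool_pos: [0.4211, 0.0661, 0.1729]
eef_rot: [[0.001, 0.994, -0.105], [0.0, -0.105, -0.994], [-1.0, 0.001, -0.0]]
wrist_force: [0.0, -0.3, -0.2]
opening: 0.093
```

Run:
```python
from cell import manip
from h import *
s=manip.sense(); print(s["clock"],s["tool_pos"],s["wrist_force"].round(1),s["opening"],s["dq"].round(1))
for n in ("scene","top"):
    c=manip.camera(n); refine(c,None,(.5415,-.2195))
    b=c["pixels"][212:302,137:257,::-1] if n=="scene" else c["pixels"][118:208,330:450,::-1]; globals()[n]=cv2.resize(b,(400,300),interpolation=2)
    # white elbow: change against the first picture
    o=dict(np.load(n+"0.npz")); q=(slice(155,225),slice(270,340)) if n=="scene" else (slice(125,200),slice(182,256))
    f=[((x["pixels"][q].min(-1)>185)) for x in (o,c)]; print("white px",[(m.sum(),np.argwhere(m)[:,::-1].mean(0).round(1)) for m in f])
cv2.imwrite("pics/g5.png",np.hstack([scene,top]))
```

```text
11.3 [0.42113675 0.06607293 0.17286196] [ 0.  -0.3 -0.2] 0.09300491582366797 [-2.4  0.2  0.4 -0.3 -0.2 -1.5]
mark 42 [ 0.5934 -0.2246] long axis 172.9
blocktop 101 [ 0.5428 -0.2214] ((542.2485961914062, -220.96377563476562), (23.13965606689453, 26.350740432739258), 86.2249755859375)
blue 99 [ 0.5852 -0.2284  0.0833]
base circle 541.9736328125 -220.8080291748047 68.48572540283203
white px [(np.int64(36), array([50.4, 28.6])), (np.int64(24), array([47.8, 26.6]))]
mark 59 [ 0.5945 -0.225 ] long axis 172.1
blocktop 127 [ 0.5412 -0.2197] ((541.4375610351562, -219.94871520996094), (24.27680206298828, 24.218597412109375), 86.3416748046875)
blue 84 [ 0.5833 -0.2227  0.0856]
base circle 541.9898681640625 -219.6631317138672 68.0479965209961
white px [(np.int64(54), array([22.4, 14.1])), (np.int64(45), array([22.6, 13.3]))]
```

View pics/g5.png

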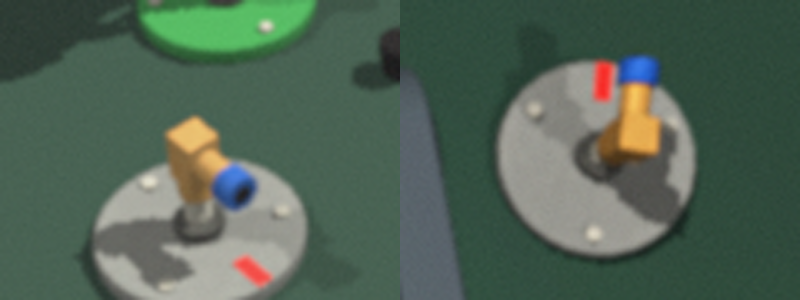

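Both views agree: the outlet is at about -4 to -6° and the mark at about -5.8°. The elbow is released and the arm is clear of everything. Handing in.

```bash
python3 -c "
from cell import manip
print(manip.sign_off())"
```

```text
the job is handed in; nothing more can be done
None
```

I screwed the blue-collared elbow about 0.8 rad clockwise onto its red mark, let go, backed the arm off and handed the job in at about 11 s. No verdict came back.

- **Final angle:** the mark reads about -5.8° in both views. The outlet reads -6.1° from the tool at release, and -3.7° (block edges) and -4.1° (collar) from the top camera. The scene camera's collar centroid disagrees at -10.9°, because that view sees one side of the collar more than the other. All of these are within about 5° of the mark, against the 11° allowed.
- **Arm:** wrist force was about zero after release, and the fingers were well clear of everything.
- **White elbow:** I never went near it on purpose. Its collar stayed put in the top view to within a pixel. In the scene view its white patch shifted 2–3 pixels and lost pixels (36 to 24). I took that as the arm's shadow or partial cover but did not check it further.
- **Fingertip height:** the reported tool position was about 40 mm lower than the real fingertips. My first close therefore shut on air just above the block, without moving the elbow. I measured the true tip height with the depth camera, went 40 mm lower and gripped the block (opening 23.9 mm).

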